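# Draw the long spatula out of the half-open utensil case

### The job

Fetch the long wooden spatula from the covered utensil case: slide the clear lid on the left, over its handle, fully back and draw the spatula out of the half opening at a slant, handle first, without forcing it against the case. Finish while still holding it still in the gripper, level and flat, with its blade over the small white plate and all of it a good hand's breadth or more above the plate; leave the lid open, and the plate, the cup, the saucers and the milk jug where they stand.

Things in the scene. Friction and masses are not known exactly. Their poses are not given: they have to be found in the camera images.
- case: dark wooden utensil case, fixed, with two clear lids that slide past each other in steel runners on its long sides. Outside 170 (x) x 310 (y) x 72 mm high, inside 150 x 290 mm. Origin: centre of its underside; z up, y along its length, +y its left end seen from the robot (turned by up to 0.3 rad). End walls are only 50 mm high, the long sides with their runners 72 mm.
- case_floor (a point): middle of the case's inner floor, 8 mm above the worktop. Two bars, 10 mm wide, lie across the floor at case y = +35 and -80 mm, tops 20 mm above the worktop; the spatula lies on them.
- case_opening (a point): centre of the opening left when the left lid is fully back, at the height of that lid's underside (60 mm; case y = +82.5 mm). The opening runs from case y = +20 mm (the lid's edge) to the left end wall's inner face at +145 mm, and is 133 mm wide between the runners. The other half stays covered, so the spatula, twice as long, cannot be lifted out level.
- left_lid (a joint): slide of the left (+y) lid in m: 0 = shut, 0.125 = fully back; opening moves it towards the case's -y, beneath the right lid. Starts shut or slightly open. Moves with about 1 N of friction, no spring: it stays where it is left. The lid is a clear sheet 4 mm thick, z = 60 to 64 mm.
- left_lid_grip (a point): top centre of the left lid's steel grip bar, which stands near the lid's outer (+y) end: bar 70 mm (case x) x 10 mm (case y) x 16 mm high above the sheet; this point is on its top, 80 mm above the worktop, 8 mm from the lid's outer edge. It can be pinched or pushed.
- right_lid (a joint): slide of the right (-y) lid in m: 0 = shut, 0.125 = fully back; opening moves it towards the case's +y, above the left lid. Starts shut. Same lid and bar, sheet at z = 66 to 70 mm. It need not be used.
- spatula: slotted wooden spatula, 256 mm long, 63 to 126 g, on the case's floor bars, handle to the case's +y end, blade under the right lid. Origin: underside, mid length; x from handle to blade, z up. Handle 18 mm wide (y), 12 mm thick, x = -128 to +32 mm, mid-height 26 mm above the worktop at first. Blade 60 mm wide, 6 mm thick, x = +47 to +128, undersides flush. Centre of mass near x = +15 mm
- handle_end (a point): middle of the end of the spatula's handle (x = -128 mm)
- blade (a point): middle of the spatula's blade (x = +90 mm)
- blade_tip (a point): middle of the spatula's front edge (x = +128 mm)
- plate: small white side plate, 144 mm across, 16 mm high, loose, standing on the serving tray (whose floor is 4 mm above the worktop and rim 23 mm) to the right of the case. Origin: centre of its underside
- cup: white porcelain cup upside down on its rim beside the plate on the tray, 58 x 76 x 61 mm; it and the plate may swap places. Leave it alone
- saucers_b: stack of white saucers on the worktop behind the case, 104 mm across, 62 mm high. Leave it alone
- jug: small steel milk jug behind the case, 58 x 85 x 68 mm. Leave it alone. (Glass tumblers 121 mm high stand at the back of the tray, at least 90 mm behind the plate's centre.)
Things that resemble listed ones, but are neither listed nor needed, are in the scene too. There is more than one size of the plate; the job needs the smaller.

How it is judged:
By the outcome, as a careful person would: the job done as asked, in the order asked, and still so for the second after the job is handed in, while the arm keeps its last pose, push and grip.
It also fails if it takes over 51 s, if anything falls off the work surface, if the arm or the gripper's body presses on something with over 40 N, if the wrist force passes 120 N, or if a joint passes its speed limit or range.

### The arm

A 7-joint arm with a two-finger parallel gripper is mounted at the origin on a cart in front of the work surface, level with it; the furniture and walls round the work are solid. World frame = base frame: x ahead of the robot, y to its left, z up, the work surface at z = 0. Lengths are in m, angles in rad, forces in N, time in s.
With the tool pointing down it reaches from about 0.425 to 0.925 m from the base axis. Payload 6.8 kg.
Tool frame: the origin (TCP) lies between the finger pads; the fingertips stand 11 mm ahead of it and the grasp point (between the pads) lies 8 mm behind it; z points along the fingers, y is the line along which they close (so a half turn about z gives the same grasp; the last joint's range is limited). The gripper opens to 85 mm and grips with 20 to 120 N. Pads are 22 mm wide; open, the fingers measure 114 mm over their backs; the gripper's body (76 mm by 85 mm) begins 54 mm behind the grasp point. The pads swing forward as they close: fully open they stand 13 mm farther back than shut.
Start: joints at [-1.298, 0.477, 0.022, 1.555, -0.011, 1.109, -0.083], TCP at [0.251, 0.627, 0.206] pointing down, gripper open.
Joint ranges: [-2.96, 2.96], [-0.34, 2.1], [-1.41, 1.46], [0.24, 2.44], [-1.37, 4.51], [0.17, 1.92], [-2.96, 2.96]. Speed limits (rad/s): [2.39, 2.39, 3.14, 3.14, 3.14, 3.14, 3.14].

### API

Orientations are given as a rotation vector (axis times angle).
In Python, from bench import r gives the robot as it stands.
- The arm moves only by the tool send_rows, never from a script. Its argument "deltas" is a list of rows, each an object of numbers: "dx", "dy", "dz": the shift along the world's x, y, z in mm; "rx", "ry", "rz": the turn, a rotation vector about the world's x, y, z in degrees. A call has 1 to 5 rows; each row is the pose to reach, as a shift and turn from the pose commanded when the call began; what a row does not reach only later rows make up. A row lasts 1/12 s, in which the tool goes at most 41.7 mm and 7.16 degrees, less where a joint would pass 70% of its speed; a pose out of reach is approached as far as the arm can. A call with a gripper value outside its range is refused whole. "jaw" is the finger opening in mm, from 0 to 85.4, set as the call begins (left out, the last holds). The fingers move at their own pace and stop on an object; "newtons" is the grip in N (left out, the last holds). Time passes only in rows, so rows that repeat a pose let the fingers close. It gives the time, the measured TCP pose, the force, the opening and the grip force at its end, in the units of the state.
- r.get_obs(): the state, without advancing time (a new reading comes with each control period).
- r.grab_frame(name): name is "scene" or "top" or "wrist"; returns a dict with "frame" (400x640x3 uint8, blue, green, red), "z_map" (400x640 float32, m along the optical axis (not along the pixel's ray), 0 where there is no reading), "vertical_fov" (degrees; the focal length in pixels is half the picture's height over the tangent of half this angle, whatever the lens; pixels are square), "cx", "cy" (the principal point, pixels), "xyz" and "orientation" of the camera in the world. Camera axes: x right, y down, z forward; pixel columns grow to the right and rows downward; lengths in m; the calibration is good to about 2 mm. A picture is of the moment at which its call begins.
- r.hand_in(): hands the job in; it is judged then, once.
The state is a dict: "clock": time; "joints": joint angles; "qvel": joint speeds; "tau": joint torques, N m; "tcp_pos": TCP position; "orientation": TCP orientation; "contact_force": force on the tool from outside, world axes, zero at the start; "moment": the same for the moment, N m; "grip_width": finger opening in m; "gripper_force": force on a finger pad.
Only numpy, scipy, OpenCV 4.12 (cv2) and the standard library are available. Lean on these libraries where they do the work, as an engineer would, in place of code of your own. Each camera call takes 0.05 s, during which the arm holds its last target. There are 200 camera calls.

## Working session

There is one attempt and no reset: what is moved stays moved. The work goes in short steps, Python scripts to look and compute and a tool call to move; the robot and the scene stay as the last step left them, time stands still between calls to the robot, and variables do not carry over. Pictures are saved under pics/ and viewed, at most 10 in all, crops included, and the job is handed in when it is done.

Besides the shell and the picture viewer there is one more tool, called after "Call:" as name(argument=value, ...) on one line, values as JSON. send_rows: Moves the arm, as the interface text tells. Its arguments: {"type":"object","properties":{"deltas":{"type":"array","items":{"type":"object","properties":{"dx":{"type":"number"},"dy":{"type":"number"},"dz":{"type":"number"},"rx":{"type":"number"},"ry":{"type":"number"},"rz":{"type":"number"}}}},"jaw":{"type":"number"},"newtons":{"type":"number"}},"required":["deltas"]}

```bash
mkdir -p pics; cat > h.py <<'E'
import numpy as np, cv2
from scipy.spatial.transform import Rotation as R
from bench import r
def grab(name):
    f=r.grab_frame(name); f['f']=200/np.tan(np.radians(f['vertical_fov'])/2)
    o=np.array(f['orientation'],float); f['R']=R.from_rotvec(o).as_matrix() if o.size==3 else (o if o.shape==(3,3) else R.from_quat(o).as_matrix())
    return f
def cloud(f):
    v,u=np.mgrid[0:400,0:640]; z=f['z_map']
    p=np.stack([(u-f['cx'])/f['f']*z,(v-f['cy'])/f['f']*z,z],-1)
    return p@f['R'].T+np.array(f['xyz'])
def ray(f,u,v,h):
    d=f['R']@np.array([(u-f['cx'])/f['f'],(v-f['cy'])/f['f'],1]); c=np.array(f['xyz'])
    return c+d*(h-c[2])/d[2]
E
python3 - <<'E'
from h import *
for n in('top','scene'):
    f=grab(n); cv2.imwrite(f'pics/{n}0.png',f['frame']); np.savez(f'{n}0.npz',**{k:f[k] for k in f})
    print(n,f['vertical_fov'],f['cx'],f['cy'],f['xyz'],f['orientation'])
print(r.get_obs())
E
```

```text
top 57.84747242232637 323.80203460997626 199.5485340756649 [ 0.44255988 -0.20498715  1.19529151] [-2.1706605   2.11968187 -0.17636186]
scene 55.49954575784101 315.68732426016714 200.87345537637103 [ 0.04347305 -0.92502426  0.80909894] [-2.11660987  0.77941329 -0.37623666]
{'clock': 0.1, 'joints': array([-1.29808301,  0.47770248,  0.02234302,  1.55633576, -0.01149369,
        1.10928557, -0.08312213]), 'qvel': array([-0.00297446, -0.00014039,  0.00047496, -0.00308339,  0.00199519,
       -0.00086023,  0.00111195]), 'tau': array([ 4.63627293e-03, -5.97755992e+01,  1.61379408e+00, -2.81953222e+01,
        1.28211486e-02,  5.09066682e-03,  4.92083473e-06]), 'tcp_pos': array([0.25068625, 0.62611769, 0.2046401 ]), 'orientation': array([-5.94536505e-01, -3.08463502e+00,  2.50125188e-03]), 'contact_force': array([-0.21907642, -0.49921055,  0.18696593]), 'moment': array([ 0.00551879, -0.01225071,  0.05876177]), 'gripper_force': 0.0, 'grip_width': 0.08528038300361908}
```

View pics/top0.png

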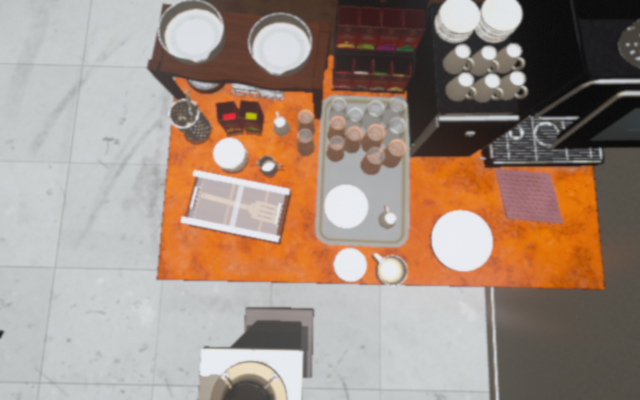

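View pics/scene0.png

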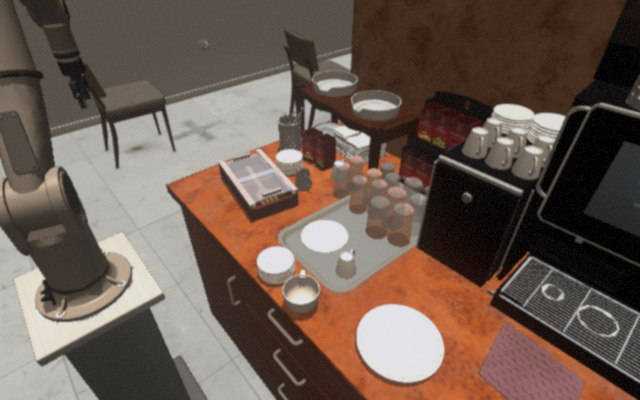

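The top view shows the case at about (236,206), its handle end on the left and the blade at (262,210). Plate candidates:
- **(346,206):** on the tray, so this is my choice.
- **(462,240):** the large plate on the worktop, not this one.
- **(350,265):** the front saucer stack.
- **(230,155):** saucers_b.

I'll check the choice in a close crop.

```bash
python3 - <<'E'
from h import *
f=grab('top'); c=cloud(f); im=f['frame']
crop=cv2.resize(im[140:270,165:425],None,fx=3,fy=3,interpolation=cv2.INTER_CUBIC); cv2.imwrite('pics/crop0.png',crop)
# plate: white blob on tray
m=((im.min(-1)>215)&(np.ptp(im.astype(int),axis=-1)<25)).astype(np.uint8)
n,l,s,ce=cv2.connectedComponentsWithStats(m)
for i in range(1,n):
    if s[i,4]>60: 
        P=c[l==i]; print(ce[i].round(),s[i,4],np.median(P,0).round(3),'h',np.percentile(P[:,2],[5,95]).round(3), 'ext',np.ptp(P[:,:2],axis=0).round(3), 'mid',((P.max(0)+P.min(0))/2).round(3))
# case region points with z 0.04..0.09
roi=np.zeros((400,640),bool); roi[165:250,172:300]=1
P=c[roi&(c[...,2]>.045)&(c[...,2]<.095)]
b=cv2.minAreaRect(P[:,:2].astype(np.float32)); print('case',b, cv2.boxPoints(b))
E
```

```text
[460.  15.] 1001 [ 1.052 -0.544  0.369] h [0.364 0.374] ext [0.65  0.389] mid [ 0.768 -0.399  0.778]
[501.  14.] 949 [ 1.053 -0.646  0.377] h [0.372 0.382] ext [0.648 0.485] mid [ 0.767 -0.448  0.782]
[188.  26.] 346 [1.103 0.218 0.228] h [0.226 0.231] ext [0.702 0.459] mid [0.793 0.024 0.709]
[195.  37.] 1098 [1.062 0.172 0.228] h [0.225 0.232] ext [0.676 0.435] mid [0.78  0.012 0.709]
[279.  39.] 354 [ 1.069 -0.061  0.228] h [0.226 0.231] ext [0.132 0.156] mid [ 1.043 -0.079  0.228]
[281.  49.] 985 [ 1.03  -0.079  0.228] h [0.226 0.232] ext [0.639 0.178] mid [ 0.762 -0.116  0.709]
[462.  51.] 92 [ 0.946 -0.542  0.379] h [0.377 0.381] ext [0.027 0.026] mid [ 0.945 -0.541  0.379]
[513.  51.] 92 [ 0.951 -0.667  0.378] h [0.376 0.381] ext [0.027 0.028] mid [ 0.951 -0.667  0.379]
[488.  53.] 101 [ 0.943 -0.606  0.379] h [0.376 0.38 ] ext [0.03  0.028] mid [ 0.943 -0.606  0.38 ]
[517.  78.] 105 [ 0.879 -0.672  0.379] h [0.376 0.381] ext [0.027 0.028] mid [ 0.88  -0.672  0.378]
[465.  79.] 100 [ 0.873 -0.546  0.378] h [0.377 0.381] ext [0.027 0.027] mid [ 0.873 -0.547  0.379]
[492.  81.] 
[... 402 characters left out ...]
 -0.668  0.012] h [0.007 0.021] ext [0.191 0.557] mid [ 0.504 -0.484  0.599]
[390. 218.] 73 [ 0.566 -0.424  0.061] h [0.057 0.064] ext [0.029 0.028] mid [ 0.567 -0.425  0.061]
[350. 264.] 792 [ 0.419 -0.3    0.048] h [0.042 0.055] ext [0.096 0.142] mid [ 0.419 -0.276  0.617]
[389. 270.] 239 [ 0.404 -0.431  0.007] h [0.003 0.012] ext [0.065 0.253] mid [ 0.41  -0.331  0.598]
[257. 365.] 2252 [ 0.113 -0.051 -0.001] h [-0.004  0.003] ext [0.437 0.365] mid [ 0.224 -0.023  0.594]
case ((0.6292136311531067, 0.057684481143951416), (0.31033414602279663, 0.24297308921813965), 80.13628387451172) [[ 0.482942   -0.07437763]
 [ 0.7223234  -0.1160002 ]
 [ 0.7754853   0.18974659]
 [ 0.53610384  0.23136917]]
```

View pics/crop0.png

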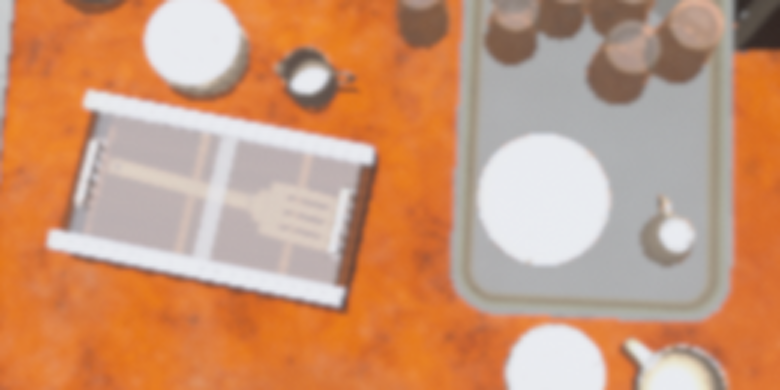

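The crop confirms the plate at crop (544,200), the left lid's grip bar at (90,173), the handle end near (110,165) and the blade tip near (335,225). Next I'll compute the poses.

```bash
python3 - <<'E'
from h import *
f=grab('top'); im=f['frame']; c=cloud(f)
g=lambda u,v,h: ray(f,165+(u+.5)/3-.5,140+(v+.5)/3-.5,h)
# runner outer corners (crop): 
C=np.array([g(88,91,.072),g(376,146,.072),g(343,306,.072),g(48,247,.072)]) 
print('corners',C.round(4)); ctr=C.mean(0); print('ctr',ctr.round(4), 'len',np.linalg.norm(C[0]-C[1]),np.linalg.norm(C[3]-C[2]),'wid',np.linalg.norm(C[0]-C[3]),np.linalg.norm(C[1]-C[2]))
d=(C[0]-C[1]+C[3]-C[2])[:2]; y=d/np.linalg.norm(d); x=np.array([y[1],-y[0]])
print('yaw',np.arctan2(-y[0],y[1]), x,y)
m=((im.min(-1)>215)&(np.ptp(im.astype(int),axis=-1)<25)&(c[...,2]>.064)&(c[...,2]<.085)); m[:165]=0;m[250:]=0;m[:,:175]=0;m[:,300:]=0
P=c[m]; b=cv2.minAreaRect(P[:,:2].astype(np.float32)); print('runnerrect',b)
def tocase(p): e=p[:2]-ctr[:2]; return np.array([e@x,e@y]).round(4)
print('grip',g(90,173,.08).round(4),tocase(g(90,173,.08)))
print('Rgrip',g(342,221,.086).round(4),tocase(g(342,221,.086)))
print('handle end',tocase(g(110,165,.032)),g(110,165,.032).round(4))
print('handle mid',tocase(g(180,181,.032)))
print('tip',tocase(g(333,229,.026)),g(333,229,.026).round(4))
o=r.get_obs(); print(R.from_rotvec(o['orientation']).as_matrix().round(3))
E
```

```text
corners [[ 0.7023  0.1997  0.072 ]
 [ 0.6509 -0.1063  0.072 ]
 [ 0.483  -0.0787  0.072 ]
 [ 0.5364  0.2279  0.072 ]]
ctr [0.5932 0.0607 0.072 ] len 0.31025545029820856 0.31122306253198134 wid 0.16826054861378748 0.17010150104328148
yaw -0.16951901405130945 [ 0.98566603 -0.16870828] [0.16870828 0.98566603]
runnerrect ((0.6126155257225037, 0.059259817004203796), (0.3047747015953064, 0.20529930293560028), 80.10370635986328)
grip [0.6135 0.1879 0.08  ] [-0.0014  0.1289]
Rgrip [ 0.5692 -0.0756  0.086 ] [-0.0007 -0.1383]
handle end [0.0157 0.1278] [0.6302 0.184  0.032 ]
handle mid [0.0132 0.0496]
tip [-0.0055 -0.1226] [ 0.5671 -0.0593  0.026 ]
[[-0.928  0.372 -0.   ]
 [ 0.372  0.928 -0.001]
 [-0.    -0.001 -1.   ]]
```

The lid is already about 8 mm open, and the case yaw is −9.7°. I'll move over to the +y side of the bar, turning the tool and closing the fingers on the way.

Call:
send_rows(deltas=[{"dx": 25,"dy": -27,"rz": -6},{"dx": 50,"dy": -54,"rz": -12},{"dx": 75,"dy": -81,"rz": -18},{"dx": 100,"dy": -108,"rz": -24},{"dx": 125,"dy": -135,"rz": -30}], jaw=0, newtons=40)

```text
$.deltas[0]: bad value
```

Call:
send_rows(deltas=[{"dx": 25,"dy": -27,"rz": -6},{"dx": 50,"dy": -54,"rz": -12},{"dx": 75,"dy": -81,"rz": -18},{"dx": 100,"dy": -108,"rz": -24},{"dx": 125,"dy": -135,"rz": -30}])

```text
$.deltas[0]: bad value
```

Call:
send_rows(deltas=[{"dx": 24,"dy": -27,"rz": -4},{"dx": 48,"dy": -53,"rz": -8},{"dx": 72,"dy": -80,"rz": -12},{"dx": 96,"dy": -106,"rz": -15},{"dx": 120,"dy": -133,"rz": -18}])

```text
$.deltas[0]: bad value
```

Call:
send_rows(deltas=[{"dx": 25,"dy": -27,"dz": 0,"rx": 0,"ry": 0,"rz": -6},{"dx": 50,"dy": -54,"dz": 0,"rx": 0,"ry": 0,"rz": -12},{"dx": 75,"dy": -81,"dz": 0,"rx": 0,"ry": 0,"rz": -18},{"dx": 100,"dy": -108,"dz": 0,"rx": 0,"ry": 0,"rz": -24},{"dx": 125,"dy": -135,"dz": 0,"rx": 0,"ry": 0,"rz": -30}], jaw=0, newtons=40)

```text
clock: 0.62
tcp_pos: [0.3768, 0.4901, 0.2054]
orientation: [-1.38, -2.822, 0.0]
contact_force: [1.6, 0.3, 0.6]
grip_width: 0.0255
gripper_force: 0.0
```

Call:
send_rows(deltas=[{"dx": 25,"dy": -27,"dz": 0,"rx": 0,"ry": 0,"rz": -6},{"dx": 50,"dy": -54,"dz": 0,"rx": 0,"ry": 0,"rz": -12},{"dx": 75,"dy": -81,"dz": 0,"rx": 0,"ry": 0,"rz": -18},{"dx": 100,"dy": -108,"dz": 0,"rx": 0,"ry": 0,"rz": -24},{"dx": 125,"dy": -135,"dz": 0,"rx": 0,"ry": 0,"rz": -30}])

```text
clock: 1.03
tcp_pos: [0.5017, 0.3552, 0.2055]
orientation: [-2.063, -2.369, -0.0]
contact_force: [0.2, 1.0, -0.7]
grip_width: 0.0001
gripper_force: 0.0
```

Call:
send_rows(deltas=[{"dx": 24,"dy": -26,"dz": 0,"rx": 0,"ry": 0,"rz": -4},{"dx": 48,"dy": -53,"dz": 0,"rx": 0,"ry": 0,"rz": -8},{"dx": 72,"dy": -80,"dz": 0,"rx": 0,"ry": 0,"rz": -12},{"dx": 96,"dy": -106,"dz": -20,"rx": 0,"ry": 0,"rz": -15},{"dx": 119,"dy": -130,"dz": -50,"rx": 0,"ry": 0,"rz": -18}])

```text
clock: 1.45
tcp_pos: [0.6218, 0.2266, 0.1599]
orientation: [2.406, 2.017, 0.009]
contact_force: [0.8, 0.2, 0.8]
grip_width: 0.0001
gripper_force: 0.0
```

```bash
python3 - <<'E'
from h import *
f=grab('wrist'); cv2.imwrite('pics/w1.png',f['frame']); o=r.get_obs(); print(o['tcp_pos'],o['joints'].round(2),R.from_rotvec(o['orientation']).as_matrix().round(3))
E
```

```text
[0.62164262 0.21836343 0.15232477] [-0.74  0.53  0.43  1.67 -0.25  1.   -0.41] [[ 0.184  0.983 -0.001]
 [ 0.983 -0.184 -0.007]
 [-0.007  0.001 -1.   ]]
```

View pics/w1.png

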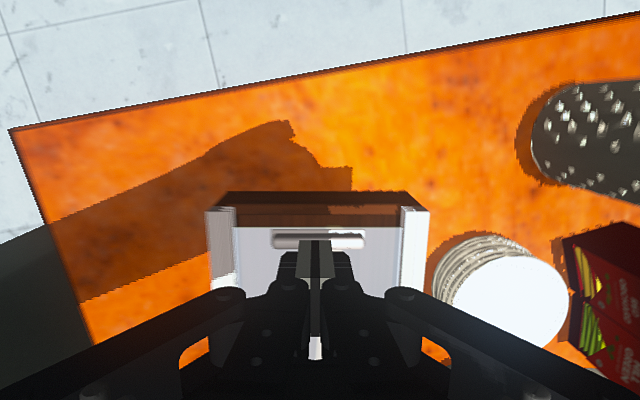

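The wrist view shows the bar at (318,240), with the closed fingertips at about (315,250), still well above it. I'll measure the bar's position in world coordinates.

```bash
python3 - <<'E'
from h import *
f=grab('wrist'); o=r.get_obs(); ctr=np.array([.5932,.0607]); x=np.array([.98567,-.16871]); y=np.array([.16871,.98567])
tc=lambda p: (np.array([(p[:2]-ctr)@x,(p[:2]-ctr)@y]).round(4),p.round(4))
for n,u,v,h in [('barL',273,240,.08),('barR',364,240,.08),('bar top edge',318,233,.08),('bar bot edge',318,247,.08),('wall outerL',228,191,.05),('wall outerR',410,191,.05),('runL',206,208,.072),('runR',428,208,.072)]:
    print(n,*tc(ray(f,u,v,h)), cloud(f)[v,u].round(3))
print('tcp',tc(o['tcp_pos']))
E
```

```text
barL [-0.0286  0.1313] [0.5872 0.1949 0.08  ] [0.587 0.195 0.08 ]
barR [0.037  0.1302] [0.6517 0.1828 0.08  ] [0.653 0.176 0.065]
bar top edge [0.0039 0.1361] [0.62   0.1942 0.08  ] [0.62  0.194 0.08 ]
bar bot edge [0.0038 0.1253] [0.6181 0.1836 0.08  ] [0.626 0.23  0.191]
wall outerL [-0.0657  0.1608] [0.5556 0.2303 0.05  ] [0.552 0.228 0.037]
wall outerR [0.0763 0.1585] [0.6952 0.204  0.05  ] [0.697 0.202 0.042]
runL [-0.0771  0.1538] [0.5432 0.2253 0.072 ] [0.543 0.225 0.072]
runR [0.0841 0.1511] [0.7016 0.1954 0.072 ] [0.702 0.196 0.072]
tcp (array([-0.0014,  0.1619]), array([0.6191, 0.2205, 0.1533]))
```

Call:
send_rows(deltas=[{"dx": 0,"dy": 0,"dz": -25,"rx": 0,"ry": 0,"rz": 0},{"dx": 0,"dy": 0,"dz": -50,"rx": 0,"ry": 0,"rz": 0},{"dx": 0,"dy": 0,"dz": -70,"rx": 0,"ry": 0,"rz": 0},{"dx": 0,"dy": 0,"dz": -74,"rx": 0,"ry": 0,"rz": 0},{"dx": -1,"dy": -6,"dz": -74,"rx": 0,"ry": 0,"rz": 0}])

```text
clock: 1.97
tcp_pos: [0.6158, 0.2239, 0.0821]
orientation: [-2.399, -2.025, 0.004]
contact_force: [0.2, 0.0, 0.4]
grip_width: -0.0001
gripper_force: 0.0
```

Call:
send_rows(deltas=[{"dx": -1.7,"dy": -10,"dz": 0,"rx": 0,"ry": 0,"rz": 0},{"dx": -3.4,"dy": -20,"dz": 0,"rx": 0,"ry": 0,"rz": 0},{"dx": -5.1,"dy": -30,"dz": 0,"rx": 0,"ry": 0,"rz": 0},{"dx": -7.2,"dy": -42,"dz": 0,"rx": 0,"ry": 0,"rz": 0},{"dx": -9.2,"dy": -54,"dz": 0,"rx": 0,"ry": 0,"rz": 0}])

```text
clock: 2.38
tcp_pos: [0.6082, 0.1667, 0.0845]
orientation: [2.404, 2.022, 0.002]
contact_force: [-0.9, -0.4, -0.6]
grip_width: 0.0001
gripper_force: 0.0
```

Call:
send_rows(deltas=[{"dx": -2,"dy": -12,"dz": 0,"rx": 0,"ry": 0,"rz": 0},{"dx": -4.1,"dy": -24,"dz": 0,"rx": 0,"ry": 0,"rz": 0},{"dx": -6.2,"dy": -36,"dz": 0,"rx": 0,"ry": 0,"rz": 0},{"dx": -8.2,"dy": -48,"dz": 0,"rx": 0,"ry": 0,"rz": 0},{"dx": -9.6,"dy": -56,"dz": 0,"rx": 0,"ry": 0,"rz": 0}])

```text
clock: 2.8
tcp_pos: [0.5981, 0.1101, 0.0836]
orientation: [2.405, 2.021, -0.001]
contact_force: [0.7, -1.0, -0.7]
grip_width: -0.0
gripper_force: 0.0
```

```bash
python3 - <<'E'
from h import *
f=grab('top'); cv2.imwrite('pics/t2.png',cv2.resize(f['frame'][160:260,165:305],None,fx=5,fy=5,interpolation=cv2.INTER_CUBIC)); o=r.get_obs(); ctr=np.array([.5966,.0601]); x=np.array([.98567,-.16871]); y=np.array([.16871,.98567])
p=o['tcp_pos']; print(p,(p[:2]-ctr)@x,(p[:2]-ctr)@y,o['contact_force'],o['clock'])
E
```

```text
[0.59802976 0.1084469  0.08368773] -0.00674733727632995 0.04789529924089499 [-0.75335    -1.47320128 -0.10378563] 2.85
```

Call:
send_rows(deltas=[{"dx": -1,"dy": -6,"dz": -3,"rx": 0,"ry": 0,"rz": 0},{"dx": -2,"dy": -11,"dz": -3,"rx": 0,"ry": 0,"rz": 0},{"dx": -2.6,"dy": -15,"dz": -3,"rx": 0,"ry": 0,"rz": 0},{"dx": -3.1,"dy": -18,"dz": -3,"rx": 0,"ry": 0,"rz": 0},{"dx": -3.4,"dy": -20,"dz": -3,"rx": 0,"ry": 0,"rz": 0}])

```text
clock: 3.27
tcp_pos: [0.5951, 0.0921, 0.0806]
orientation: [2.403, 2.023, -0.0]
contact_force: [-0.0, 0.3, -0.4]
grip_width: -0.0003
gripper_force: 0.0
```

Call:
send_rows(deltas=[{"dx": -0.5,"dy": -3,"dz": 0,"rx": 0,"ry": 0,"rz": 0},{"dx": -1,"dy": -6,"dz": 0,"rx": 0,"ry": 0,"rz": 0},{"dx": -1,"dy": -6,"dz": 0,"rx": 0,"ry": 0,"rz": 0}])

```text
clock: 3.52
tcp_pos: [0.594, 0.0856, 0.0807]
orientation: [2.404, 2.022, -0.0]
contact_force: [0.2, -0.1, -1.2]
grip_width: -0.0003
gripper_force: 0.0
```

```bash
python3 - <<'E'
from h import *
f=grab('wrist'); cv2.imwrite('pics/w3.png',f['frame'])
E
```

```text
(no output)
```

View pics/w3.png

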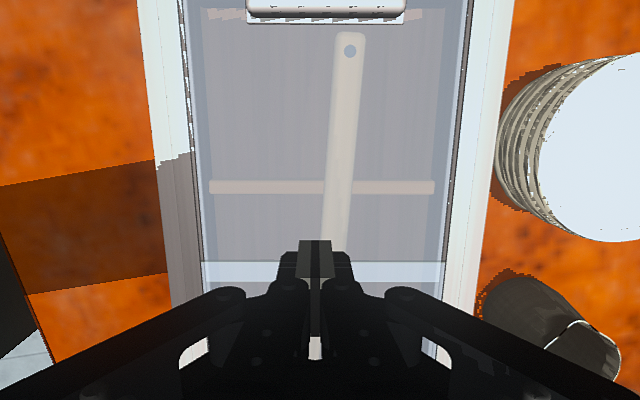

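The wrist view shows the bar still at (325,10), so the lid did not move and the fingers passed over it. I'll check where the fingertips really are.

```bash
python3 - <<'E'
from h import *
f=grab('wrist'); o=r.get_obs(); c=cloud(f)
ctr=np.array([.5966,.0601]); x=np.array([.98567,-.16871]); y=np.array([.16871,.98567])
tc=lambda p:np.r_[(p[:2]-ctr)@x,(p[:2]-ctr)@y,p[2]].round(4)
print('tcp',tc(o['tcp_pos']), 'cam',tc(np.array(f['xyz'])))
for v in (235,238,241,244,248,255,262,270,276): print(v,tc(c[v,315]),tc(c[v,305]))
for u,v in ((325,4),(325,10),(325,18),(350,51),(345,120),(338,200),(348,37),(190,120),(470,120)): print(u,v,tc(c[v,u]),tc(ray(f,u,v,.032)),tc(ray(f,u,v,.08)))
R_=f['R'];p=o['tcp_pos']+np.array([0,0,0]);q=R_.T@(p-np.array(f['xyz']));print('tcp px',q[:2]/q[2]*f['f']+[f['cx'],f['cy']],q)
E
```

```text
tcp [-0.0069  0.0254  0.0806] cam [-0.0061  0.0906  0.2489]
235 [-0.0062  0.0208  0.0635] [-0.0117  0.0206  0.0628]
238 [-0.0062  0.0189  0.0631] [-0.0118  0.0186  0.0622]
241 [-0.0062  0.0365  0.1121] [-0.0102  0.0367  0.1125]
244 [-0.0062  0.036   0.1141] [-0.0102  0.0358  0.1135]
248 [-0.0062  0.036   0.1183] [-0.0101  0.0364  0.1191]
255 [-0.0062  0.0362  0.1255] [-0.0099  0.0365  0.126 ]
262 [-0.0062  0.0369  0.1331] [-0.0097  0.0364  0.1319]
270 [-0.0062  0.0365  0.1385] [-0.0096  0.0363  0.1382]
276 [-0.0062  0.036   0.142 ] [-0.0095  0.0363  0.1425]
325 4 [-0.0016  0.132   0.0804] [-0.0003  0.1439  0.032 ] [-0.0016  0.1321  0.08  ]
325 10 [-0.0016  0.1298  0.0796] [-0.0003  0.1409  0.032 ] [-0.0016  0.1297  0.08  ]
325 18 [-0.0013  0.1288  0.0696] [-0.0003  0.1368  0.032 ] [-0.0016  0.1266  0.08  ]
350 51 [0.011  0.1155 0.0638] [0.014  0.1198 0.032 ] [0.0095 0.1133 0.08  ]
345 120 [0.0092 0.0829 0.0646] [0.0119 0.0816 0.032 ] [0.0079 0.0836 0.08  ]
338 200 [0.0062 0.0411 0.0643] [0.0084 0.0324 0.032 ] [0.0052 0.0453 0.08  ]
348 37 [0.0099 0.1217 0.0641] [0.0127 0.1271 0.032 ] [0.0085 0.119  0.08  ]
190 120 [-0.0685  0.0833  0.0665] [-0.0803  0.0819  0.032 ] [-0.0638  0.0838  0.08  ]
470 120 [0.0692 0.0831 0.0718] [0.0861 0.0814 0.032 ] [0.0657 0.0834 0.08  ]
tcp px [313.56553842 238.44972212] [-0.00058584  0.01955109  0.17941614]
```

```bash
python3 - <<'E'
from h import *
f=grab('scene'); o=r.get_obs(); c=cloud(f); p=o['tcp_pos']
for dz in (-.011,0,.03): 
    q=f['R'].T@(p+[0,0,dz]-np.array(f['xyz'])); print(dz,q[:2]/q[2]*f['f']+[f['cx'],f['cy']])
u,v=(q[:2]/q[2]*f['f']+[f['cx'],f['cy']]).round().astype(int)
d=np.linalg.norm(c[...,:2]-p[:2],axis=-1)
m=(d<.06)&(c[...,2]>.09)&(c[...,2]<.2); z=c[m][:,2]; print(m.sum(),np.sort(z)[:15].round(3))
cv2.imwrite('pics/s3.png',cv2.resize(f['frame'][v-50:v+50,u-60:u+60],None,fx=5,fy=5,interpolation=cv2.INTER_CUBIC)); print(u,v)
E
```

```text
-0.011 [250.53863367 171.62395329]
0 [250.1958558  169.00488692]
0.03 [249.24325255 161.72632162]
402 [0.109 0.112 0.114 0.115 0.115 0.116 0.117 0.117 0.118 0.118 0.12  0.12
 0.12  0.121 0.121]
249 162
```

View pics/s3.png

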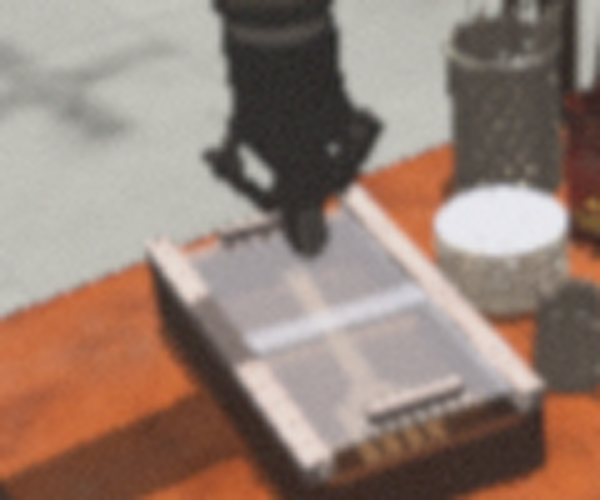

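The camera shows the tips at z ≈ 0.110 while the TCP reads 0.081. That puts the real tips about 30 mm behind the reported TCP along the tool, with x and y agreeing. I'll use tip = TCP + 30 mm, go back behind the bar and descend properly.

Call:
send_rows(deltas=[{"dx": 6,"dy": 28,"dz": 3,"rx": 0,"ry": 0,"rz": 0},{"dx": 12,"dy": 60,"dz": 3,"rx": 0,"ry": 0,"rz": 0},{"dx": 20,"dy": 95,"dz": 3,"rx": 0,"ry": 0,"rz": 0},{"dx": 27,"dy": 125,"dz": 3,"rx": 0,"ry": 0,"rz": 0},{"dx": 30,"dy": 138,"dz": 0,"rx": 0,"ry": 0,"rz": 0}])

```text
clock: 4.08
tcp_pos: [0.6244, 0.2313, 0.0809]
orientation: [-2.396, -2.029, -0.005]
contact_force: [0.4, 1.0, -0.6]
grip_width: 0.0002
gripper_force: 0.0
```

Call:
send_rows(deltas=[{"dx": 0,"dy": 0,"dz": -6,"rx": 0,"ry": 0,"rz": 0},{"dx": 0,"dy": 0,"dz": -18,"rx": 0,"ry": 0,"rz": 0},{"dx": 0,"dy": 0,"dz": -32,"rx": 0,"ry": 0,"rz": 0},{"dx": 0,"dy": 0,"dz": -42,"rx": 0,"ry": 0,"rz": 0},{"dx": 0,"dy": 0,"dz": -42,"rx": 0,"ry": 0,"rz": 0}])

```text
clock: 4.5
tcp_pos: [0.6218, 0.2215, 0.0352]
orientation: [-2.405, -2.02, 0.009]
contact_force: [-0.5, -0.1, -0.9]
grip_width: -0.0001
gripper_force: 0.0
```

```bash
cat >> h.py <<'E'
ctr=np.array([.5966,.0601]); x=np.array([.98567,-.16871]); y=np.array([.16871,.98567])
tc=lambda p:np.r_[(p[:2]-ctr)@x,(p[:2]-ctr)@y,p[2]].round(4)
E
python3 - <<'E'
from h import *
f=grab('wrist'); o=r.get_obs(); c=cloud(f); print('tcp',tc(o['tcp_pos']),o['contact_force'],o['clock'])
for v in range(225,262,3): print(v,tc(c[v,308]),tc(c[v,285]))
E
```

```text
tcp [-0.0016  0.1641  0.0366] [0.91774976 1.43108845 0.4248711 ] 4.55
225 [-0.0061  0.1585 -0.0003] [-0.02    0.1581 -0.0014]
228 [-0.006   0.1571  0.0011] [-0.02    0.1564 -0.0007]
231 [-0.0059  0.1572  0.0067] [-0.0194  0.1572  0.0067]
234 [-0.0058  0.1576  0.0127] [-0.019   0.1572  0.0117]
237 [-0.0057  0.1572  0.0165] [-0.0185  0.1573  0.0166]
240 [-0.0044  0.175   0.0658] [-0.0182  0.1572  0.0208]
243 [-0.0043  0.1747  0.0684] [-0.0177  0.1575  0.0259]
246 [-0.0042  0.1749  0.0719] [-0.0174  0.1576  0.0302]
249 [-0.0042  0.1749  0.075 ] [-0.017   0.1577  0.0343]
252 [-0.0041  0.1746  0.0772] [-0.0169  0.1569  0.0363]
255 [-0.0041  0.1748  0.0803] [-0.0135  0.1709  0.0716]
258 [-0.004   0.1752  0.0839] [-0.0133  0.1707  0.074 ]
261 [-0.0039  0.1752  0.0864] [-0.013   0.1707  0.0768]
```

Call:
send_rows(deltas=[{"dx": -1,"dy": -6,"dz": 2,"rx": 0,"ry": 0,"rz": 0},{"dx": -2,"dy": -12,"dz": 2,"rx": 0,"ry": 0,"rz": 0},{"dx": -3,"dy": -18,"dz": 2,"rx": 0,"ry": 0,"rz": 0},{"dx": -4,"dy": -24,"dz": 2,"rx": 0,"ry": 0,"rz": 0},{"dx": -5,"dy": -30,"dz": 2,"rx": 0,"ry": 0,"rz": 0}])

```text
clock: 4.97
tcp_pos: [0.6196, 0.1938, 0.0413]
orientation: [2.403, 2.023, 0.003]
contact_force: [1.3, 2.0, 1.7]
grip_width: 0.0001
gripper_force: 0.6
```

```bash
python3 - <<'E'
from h import *
f=grab('wrist'); o=r.get_obs(); c=cloud(f); print('tcp',tc(o['tcp_pos']),o['contact_force'],o['clock'])
cc=np.c_[(c[...,:2].reshape(-1,2)-ctr)@x,(c[...,:2].reshape(-1,2)-ctr)@y,c[...,2].ravel()]
m=(abs(abs(cc[:,0])-.026)<.007)&(abs(cc[:,2]-.08)<.002)&(cc[:,1]<.16)&(cc[:,1]>.03); print(m.sum(),np.percentile(cc[m],[2,50,98],axis=0).round(4))
E
```

```text
tcp [1.000e-04 1.338e-01 4.130e-02] [ 0.1482533   0.02928352 -0.21824757] 5.0167
11 [[-0.0274  0.1245  0.078 ]
 [-0.026   0.1252  0.0783]
 [ 0.0283  0.1256  0.0788]]
```

Contact is made, with the bar now at y ≈ 0.120. I'll keep pushing.

Call:
send_rows(deltas=[{"dx": -1.7,"dy": -10,"dz": -1,"rx": 0,"ry": 0,"rz": 0},{"dx": -3.4,"dy": -20,"dz": -1,"rx": 0,"ry": 0,"rz": 0},{"dx": -5.1,"dy": -30,"dz": -1,"rx": 0,"ry": 0,"rz": 0},{"dx": -6.8,"dy": -40,"dz": -1,"rx": 0,"ry": 0,"rz": 0},{"dx": -8.6,"dy": -50,"dz": -1,"rx": 0,"ry": 0,"rz": 0}])

```text
clock: 5.43
tcp_pos: [0.6101, 0.143, 0.0396]
orientation: [-2.404, -2.023, 0.001]
contact_force: [0.2, 0.3, 0.7]
grip_width: -0.0001
gripper_force: 0.7
```

Call:
send_rows(deltas=[{"dx": -1.7,"dy": -10,"dz": 0,"rx": 0,"ry": 0,"rz": 0},{"dx": -3.4,"dy": -20,"dz": 0,"rx": 0,"ry": 0,"rz": 0},{"dx": -5.1,"dy": -30,"dz": 0,"rx": 0,"ry": 0,"rz": 0},{"dx": -6.5,"dy": -38,"dz": 0,"rx": 0,"ry": 0,"rz": 0},{"dx": -7.5,"dy": -44,"dz": 0,"rx": 0,"ry": 0,"rz": 0}])

```text
clock: 5.85
tcp_pos: [0.6025, 0.0988, 0.0395]
orientation: [-2.404, -2.022, 0.001]
contact_force: [-1.0, 0.5, -0.0]
grip_width: -0.0004
gripper_force: 0.6
```

```bash
cat > bar.py <<'E'
from h import *
f=grab('wrist'); o=r.get_obs(); c=cloud(f); print('tcp',tc(o['tcp_pos']),o['contact_force'],o['clock'])
cc=np.c_[(c[...,:2].reshape(-1,2)-ctr)@x,(c[...,:2].reshape(-1,2)-ctr)@y,c[...,2].ravel()]
m=(abs(abs(cc[:,0])-.026)<.007)&(abs(cc[:,2]-.08)<.002)&(cc[:,1]<.16)&(cc[:,1]>-.03); print(m.sum(),np.percentile(cc[m],[2,50,98],axis=0).round(4) if m.any() else '')
E
python3 bar.py
```

```text
tcp [-0.0006  0.0378  0.0395] [-0.06784283 -0.56941109 -1.00108519] 5.9
0
```

Now the last ~10 mm, in small steps while watching for the stop.

Call:
send_rows(deltas=[{"dx": -0.5,"dy": -3,"dz": 0,"rx": 0,"ry": 0,"rz": 0},{"dx": -1,"dy": -6,"dz": 0,"rx": 0,"ry": 0,"rz": 0},{"dx": -1.3,"dy": -8,"dz": 0,"rx": 0,"ry": 0,"rz": 0}])

```text
clock: 6.15
tcp_pos: [0.6017, 0.0925, 0.0395]
orientation: [-2.403, -2.024, -0.0]
contact_force: [0.3, 1.4, 0.0]
grip_width: -0.0001
gripper_force: 0.5
```

Call:
send_rows(deltas=[{"dx": -0.4,"dy": -2,"dz": 0,"rx": 0,"ry": 0,"rz": 0},{"dx": -0.7,"dy": -4,"dz": 0,"rx": 0,"ry": 0,"rz": 0},{"dx": -0.7,"dy": -4,"dz": 0,"rx": 0,"ry": 0,"rz": 0}])

```text
clock: 6.4
tcp_pos: [0.6012, 0.0896, 0.0396]
orientation: [-2.402, -2.024, -0.002]
contact_force: [0.4, 4.0, -0.9]
grip_width: 0.0002
gripper_force: 1.9
```

Call:
send_rows(deltas=[{"dx": -0.5,"dy": -3,"dz": 0,"rx": 0,"ry": 0,"rz": 0},{"dx": -0.9,"dy": -5,"dz": 0,"rx": 0,"ry": 0,"rz": 0},{"dx": -0.9,"dy": -5,"dz": 0,"rx": 0,"ry": 0,"rz": 0}])

```text
clock: 6.65
tcp_pos: [0.6012, 0.0896, 0.0397]
orientation: [-2.397, -2.026, -0.009]
contact_force: [2.7, 13.0, -3.4]
grip_width: -0.0001
gripper_force: 6.9
```

The lid is hard against its stop at TCP case y 0.030, as predicted for fully back. I'll back off, rise, and open the jaw over the handle.

Call:
send_rows(deltas=[{"dx": 2,"dy": 10,"dz": 0,"rx": 0,"ry": 0,"rz": 0},{"dx": 4,"dy": 20,"dz": 10,"rx": 0,"ry": 0,"rz": 0},{"dx": 10,"dy": 35,"dz": 40,"rx": 0,"ry": 0,"rz": 0},{"dx": 18,"dy": 50,"dz": 65,"rx": 0,"ry": 0,"rz": 0},{"dx": 22,"dy": 58,"dz": 75,"rx": 0,"ry": 0,"rz": 0}])

```text
clock: 7.07
tcp_pos: [0.6249, 0.1434, 0.1188]
orientation: [2.4, 2.023, 0.008]
contact_force: [0.5, -0.1, 0.3]
grip_width: 0.0002
gripper_force: 0.0
```

Call:
send_rows(deltas=[{"dx": 0,"dy": 0,"dz": 0,"rx": 0,"ry": 0,"rz": -1},{"dx": 0,"dy": 0,"dz": 0,"rx": 0,"ry": 0,"rz": -3},{"dx": 0,"dy": 0,"dz": 0,"rx": 0,"ry": 0,"rz": -3}], jaw=45)

```text
clock: 7.32
tcp_pos: [0.621, 0.1401, 0.1136]
orientation: [2.458, 1.956, -0.004]
contact_force: [-0.5, -0.5, -0.6]
grip_width: 0.0356
gripper_force: 0.0
```

```bash
python3 - <<'E'
from h import *
f=grab('wrist'); o=r.get_obs(); c=cloud(f); print('tcp',tc(o['tcp_pos']),o['tcp_pos'],o['contact_force'],o['clock'],o['grip_width'])
np.savez('w4.npz',c=c,im=f['frame']); cv2.imwrite('pics/w4.png',f['frame'])
cc=np.c_[(c[...,:2].reshape(-1,2)-ctr)@x,(c[...,:2].reshape(-1,2)-ctr)@y,c[...,2].ravel()]
for yy in np.arange(.025,.14,.01):
    m=(abs(cc[:,1]-yy)<.002)&(abs(cc[:,2]-.031)<.004)&(abs(cc[:,0])<.06); 
    if m.any(): q=cc[m]; print(yy.round(3),m.sum(),q[:,0].min().round(4),q[:,0].max().round(4),np.median(q[:,2]).round(4))
E
```

```text
tcp [0.0105 0.0828 0.1134] [0.6209161  0.13992962 0.11338753] [-0.21049352 -0.85971204  0.34440048] 7.3667 0.04318546833699735
0.025 108 -0.0015 0.0157 0.0315
0.035 113 -0.0008 0.0162 0.0316
0.045 116 -0.0003 0.0175 0.0314
0.055 122 0.0005 0.018 0.0316
0.065 120 0.0011 0.0185 0.0314
0.075 129 0.0017 0.0189 0.0315
0.085 134 0.0024 0.0202 0.0315
0.095 139 0.0031 0.0207 0.0314
0.105 136 0.0037 0.0212 0.0316
0.115 145 0.0044 0.0224 0.0314
0.125 151 0.005 0.0228 0.0315
```

View pics/w4.png

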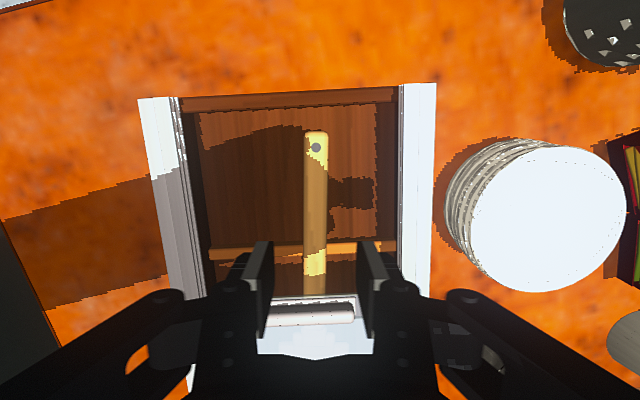

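The lid is open, with the handle between (316,132) and (315,295) centred below the jaws, and the bar behind them at (315,310). I'll descend in two stages with a depth check on the tips.

Call:
send_rows(deltas=[{"dx": 0,"dy": -2,"dz": -20,"rx": 0,"ry": 0,"rz": 0},{"dx": 0,"dy": -5,"dz": -45,"rx": 0,"ry": 0,"rz": 0},{"dx": 0,"dy": -5,"dz": -68,"rx": 0,"ry": 0,"rz": 0},{"dx": 0,"dy": -5,"dz": -84,"rx": 0,"ry": 0,"rz": 0},{"dx": 0,"dy": -5,"dz": -90,"rx": 0,"ry": 0,"rz": 0}], jaw=40)

```text
clock: 7.78
tcp_pos: [0.6192, 0.1346, 0.021]
orientation: [-2.455, -1.958, 0.009]
contact_force: [-0.9, 0.1, 0.1]
grip_width: 0.0397
gripper_force: 0.0
```

```bash
cat > tip.py <<'E'
from h import *
f=grab('wrist'); o=r.get_obs(); c=cloud(f); print('tcp',tc(o['tcp_pos']),o['tcp_pos'],o['contact_force'],o['clock'],o['grip_width'])
cc=np.c_[(c[...,:2].reshape(-1,2)-ctr)@x,(c[...,:2].reshape(-1,2)-ctr)@y,c[...,2].ravel()]; t=tc(o['tcp_pos'])
# finger front faces: y near tcp+.011
for s in (-1,1):
    m=(abs(cc[:,1]-t[1]-.010)<.003)&((cc[:,0]-t[0])*s>.012)&((cc[:,0]-t[0])*s<.04)&(cc[:,2]>t[2]+.018)&(cc[:,2]<t[2]+.06)
    q=cc[m]; print(s,m.sum(),np.sort(q[:,2])[:4].round(4), np.percentile(q[:,0],[1,99]).round(4) if m.any() else '')
h=(abs(cc[:,2]-.0315)<.003)&(abs(cc[:,0]-.012)<.012)&(cc[:,1]>.09)&(cc[:,1]<.14); print('handle',np.percentile(cc[h],[1,50,99],axis=0).round(4) if h.any() else '')
E
python3 tip.py
```

```text
tcp [0.0099 0.0775 0.0212] [0.61946415 0.13485391 0.02119465] [ 0.09280429  0.05589541 -1.77746738] 7.8333 0.039674923406379535
-1 1104 [0.0477 0.0491 0.0492 0.0493] [-0.0226 -0.0088]
1 704 [0.0491 0.05   0.0505 0.0508] [0.0307 0.0375]
handle [[0.0041 0.0904 0.0287]
 [0.013  0.111  0.0315]
 [0.0219 0.1297 0.0332]]
```

Call:
send_rows(deltas=[{"dx": 0,"dy": 0,"dz": -12,"rx": 0,"ry": 0,"rz": 0},{"dx": 0,"dy": 0,"dz": -24,"rx": 0,"ry": 0,"rz": 0},{"dx": 0,"dy": 0,"dz": -33,"rx": 0,"ry": 0,"rz": 0},{"dx": 0,"dy": 0,"dz": -35,"rx": 0,"ry": 0,"rz": 0},{"dx": 0,"dy": 0,"dz": -35,"rx": 0,"ry": 0,"rz": 0}])

```text
clock: 8.25
tcp_pos: [0.6215, 0.1362, -0.0112]
orientation: [-2.455, -1.959, 0.002]
contact_force: [-0.3, -0.4, 0.2]
grip_width: 0.04
gripper_force: 0.0
```

```bash
python3 tip.py
```

```text
tcp [ 0.0122  0.0794 -0.0105] [ 0.62205592  0.13626631 -0.01051411] [ 0.37927583 -0.39259334 -0.11077667] 8.3 0.03987176120947668
-1 1669 [0.0075 0.0075 0.0075 0.0075] [-0.0271 -0.0008]
1 1256 [0.0075 0.0075 0.0075 0.0075] [0.0249 0.0515]
handle [[0.004  0.0904 0.0287]
 [0.0131 0.1112 0.0315]
 [0.022  0.1297 0.0331]]
```

Call:
send_rows(deltas=[{"dx": 0,"dy": 0,"dz": -3,"rx": 0,"ry": 0,"rz": 0},{"dx": 0,"dy": 0,"dz": -5,"rx": 0,"ry": 0,"rz": 0},{"dx": 0,"dy": 0,"dz": -5,"rx": 0,"ry": 0,"rz": 0}])

```text
clock: 8.55
tcp_pos: [0.6221, 0.1364, -0.0154]
orientation: [-2.455, -1.96, -0.0]
contact_force: [-0.4, 0.1, -1.0]
grip_width: 0.0399
gripper_force: 0.0
```

Call:
send_rows(deltas=[{"dx": 0,"dy": 0,"dz": 0,"rx": 0,"ry": 0,"rz": 0},{"dx": 0,"dy": 0,"dz": 0,"rx": 0,"ry": 0,"rz": 0},{"dx": 0,"dy": 0,"dz": 0,"rx": 0,"ry": 0,"rz": 0},{"dx": 0,"dy": 0,"dz": 0,"rx": 0,"ry": 0,"rz": 0},{"dx": 0,"dy": 0,"dz": 0,"rx": 0,"ry": 0,"rz": 0}], jaw=5, newtons=70)

```text
clock: 8.97
tcp_pos: [0.6223, 0.1364, -0.0151]
orientation: [2.455, 1.959, 0.001]
contact_force: [-0.7, 0.1, 2.8]
grip_width: 0.0168
gripper_force: 69.8
```

```bash
python3 tip.py; python3 -c "
from h import *
print(R.from_rotvec(r.get_obs()['orientation']).as_matrix().round(3),r.get_obs()['gripper_force'])"
```

```text
tcp [ 0.0125  0.0795 -0.0151] [ 0.62229485  0.13640805 -0.01510265] [-1.09201315  0.44686904  3.29525362] 9.0167 0.01665552495477265
-1 1353 [0.0063 0.0063 0.0064 0.0064] [-0.027   0.0003]
1 1160 [0.0061 0.0062 0.0063 0.0063] [0.0246 0.0519]
handle [[0.0029 0.0903 0.0287]
 [0.0147 0.1106 0.0313]
 [0.0235 0.1294 0.0331]]
[[ 0.222  0.975  0.   ]
 [ 0.975 -0.222  0.   ]
 [ 0.     0.    -1.   ]] 69.8178219795227
```

The handle is gripped at 16.7 mm and 70 N. Now I'll tilt the handle up 11.3° about the tool y axis, pivoting near the floor bar at −80 mm.

Call:
send_rows(deltas=[{"dx": 0.3,"dy": 1.3,"dz": 7,"rx": 2.2,"ry": -0.5,"rz": 0},{"dx": 0.6,"dy": 2.7,"dz": 14,"rx": 4.4,"ry": -1,"rz": 0},{"dx": 0.9,"dy": 4,"dz": 21,"rx": 6.6,"ry": -1.5,"rz": 0},{"dx": 1.2,"dy": 5.4,"dz": 28,"rx": 8.8,"ry": -2,"rz": 0},{"dx": 1.5,"dy": 6.7,"dz": 34,"rx": 11,"ry": -2.5,"rz": 0}])

```text
clock: 9.43
tcp_pos: [0.6236, 0.143, 0.019]
orientation: [-2.352, -1.877, -0.235]
contact_force: [-0.1, 0.2, -0.8]
grip_width: 0.0162
gripper_force: 69.5
```

Call:
send_rows(deltas=[{"dx": 0,"dy": 0,"dz": 0,"rx": 0,"ry": 0,"rz": 0},{"dx": 0,"dy": 0,"dz": 0,"rx": 0,"ry": 0,"rz": 0}])

```text
clock: 9.6
tcp_pos: [0.6237, 0.142, 0.0186]
orientation: [-2.355, -1.876, -0.232]
contact_force: [0.4, -0.2, -0.9]
grip_width: 0.0164
gripper_force: 69.4
```

```bash
python3 - <<'E'
from h import *
for n in ('wrist','scene'):
    f=grab(n); o=r.get_obs(); c=cloud(f)
    if n=='wrist': print('tcp',tc(o['tcp_pos']),o['contact_force'],o['moment'].round(2),o['clock'],R.from_rotvec(o['orientation']).as_matrix().round(3).tolist())
    im=f['frame'].astype(int); w=(im[...,2]-im[...,0]>60)&(abs(im[...,1]-(im[...,2]*.75+im[...,0]*.25))<40)
    cc=np.c_[(c[...,:2].reshape(-1,2)-ctr)@x,(c[...,:2].reshape(-1,2)-ctr)@y,c[...,2].ravel()]
    for yy in np.arange(.02,.15,.01):
        m=(abs(cc[:,1]-yy)<.003)&(cc[:,2]>.035)&(cc[:,2]<.085)&(abs(cc[:,0]-.012)<.006)
        if m.sum()>3: print(n,yy.round(3),m.sum(),np.median(cc[m],0).round(4))
E
```

```text
tcp [0.0124 0.0862 0.0183] [ 0.54052729 -0.51238144 -1.14064652] [-0.21  0.1  -0.02] 9.65 [[0.218, 0.975, 0.043], [0.956, -0.222, 0.19], [0.195, -0.0, -0.981]]
wrist 0.05 400 [0.0121 0.05   0.0591]
wrist 0.06 424 [0.012  0.06   0.0611]
wrist 0.07 439 [0.012  0.0699 0.0631]
wrist 0.08 473 [0.012  0.08   0.0651]
wrist 0.09 501 [0.012  0.0901 0.0671]
wrist 0.1 527 [0.0121 0.1    0.0691]
wrist 0.11 558 [0.0122 0.11   0.0711]
wrist 0.12 558 [0.0125 0.12   0.073 ]
wrist 0.13 22 [0.0139 0.1272 0.0679]
scene 0.06 8 [0.0107 0.0597 0.0639]
scene 0.07 4 [0.0088 0.0689 0.0656]
scene 0.08 4 [0.0157 0.0801 0.0671]
```

The top of the handle follows a slope of 0.199, which clears the lid edge by about 6 mm and the bar by about 1 mm, and the forces are near zero. I'll pull along its own axis.

Call:
send_rows(deltas=[{"dx": 2.2,"dy": 9.6,"dz": 2.1,"rx": 0,"ry": 0,"rz": 0},{"dx": 5,"dy": 22,"dz": 4.7,"rx": 0,"ry": 0,"rz": 0},{"dx": 8.3,"dy": 36.3,"dz": 7.7,"rx": 0,"ry": 0,"rz": 0},{"dx": 11.3,"dy": 49.7,"dz": 10.4,"rx": 0,"ry": 0,"rz": 0},{"dx": 14.2,"dy": 62,"dz": 13,"rx": 0,"ry": 0,"rz": 0}])

```text
clock: 10.12
tcp_pos: [0.6378, 0.2085, 0.0318]
orientation: [-2.35, -1.88, -0.233]
contact_force: [-0.2, -0.0, -0.8]
grip_width: 0.0163
gripper_force: 69.5
```

```bash
cat > sp.py <<'E'
from h import *
f=grab('wrist'); o=r.get_obs(); c=cloud(f); t=tc(o['tcp_pos'])
print('tcp',t,o['contact_force'].round(1),o['moment'].round(2),o['clock'],o['grip_width'],R.from_rotvec(o['orientation']).as_matrix().round(3).tolist())
cc=np.c_[(c[...,:2].reshape(-1,2)-ctr)@x,(c[...,:2].reshape(-1,2)-ctr)@y,c[...,2].ravel()]
for yy in np.arange(t[1]-.06,t[1]+.07,.01):
    m=(abs(cc[:,1]-yy)<.003)&(abs(cc[:,2]-t[2]-.045)<.03)&(abs(cc[:,0]-t[0])<.006)
    if m.sum()>3: print(yy.round(3),m.sum(),np.median(cc[m],0).round(4))
E
python3 sp.py
```

```text
tcp [0.0155 0.1568 0.0326] [1.1 3.9 0.6] [ 0.07 -0.06 -0.07] 10.1667 0.016446750376400532 [[0.212, 0.976, 0.044], [0.957, -0.217, 0.194], [0.199, 0.001, -0.98]]
0.117 387 [0.0154 0.1168 0.0719]
0.127 413 [0.0154 0.1267 0.074 ]
0.137 452 [0.0155 0.1368 0.0761]
0.147 469 [0.0156 0.1469 0.0782]
0.157 499 [0.0156 0.1569 0.0801]
0.167 536 [0.0156 0.1668 0.0822]
0.177 568 [0.0155 0.1769 0.0842]
0.187 600 [0.0156 0.1868 0.0862]
0.197 92 [0.0161 0.1944 0.0837]
```

Call:
send_rows(deltas=[{"dx": 2.2,"dy": 9.6,"dz": 2.1,"rx": 0,"ry": 0,"rz": 0},{"dx": 5,"dy": 22,"dz": 4.6,"rx": 0,"ry": 0,"rz": 0},{"dx": 8.3,"dy": 36.3,"dz": 7.5,"rx": 0,"ry": 0,"rz": 0},{"dx": 11.3,"dy": 49.7,"dz": 10.2,"rx": 0,"ry": 0,"rz": 0},{"dx": 13.6,"dy": 60,"dz": 12.3,"rx": 0,"ry": 0,"rz": 0}])

```text
clock: 10.58
tcp_pos: [0.6517, 0.2676, 0.0444]
orientation: [-2.351, -1.878, -0.234]
contact_force: [0.4, -0.4, -0.8]
grip_width: 0.0164
gripper_force: 69.5
```

Call:
send_rows(deltas=[{"dx": 2.2,"dy": 9.6,"dz": 2.1,"rx": 0,"ry": 0,"rz": 0},{"dx": 5,"dy": 22,"dz": 4.6,"rx": 0,"ry": 0,"rz": 0},{"dx": 7.5,"dy": 33,"dz": 6.8,"rx": 0,"ry": 0,"rz": 0},{"dx": 10,"dy": 44,"dz": 9,"rx": 0,"ry": 0,"rz": 0},{"dx": 10,"dy": 44,"dz": 9,"rx": 0,"ry": 0,"rz": 0}])

```text
clock: 11.0
tcp_pos: [0.6615, 0.3132, 0.0536]
orientation: [-2.348, -1.88, -0.235]
contact_force: [-0.5, 0.2, 0.1]
grip_width: 0.0164
gripper_force: 69.5
```

```bash
python3 sp.py; python3 - <<'E'
from h import *
f=grab('scene'); cv2.imwrite('pics/s5.png',cv2.resize(f['frame'][60:260,130:390],None,fx=3,fy=3,interpolation=cv2.INTER_CUBIC))
E
```

```text
tcp [0.0214 0.2584 0.0532] [ 0.1 -0.5 -0.4] [-0.2   0.   -0.04] 11.05 0.01634167757563861 [[0.215, 0.976, 0.043], [0.957, -0.22, 0.192], [0.197, 0.0, -0.98]]
0.218 168 [0.0211 0.2202 0.0928]
0.228 399 [0.0213 0.2285 0.0945]
0.238 434 [0.0214 0.2384 0.0967]
0.248 450 [0.0214 0.2483 0.0987]
0.258 480 [0.0214 0.2584 0.1007]
0.268 510 [0.0214 0.2684 0.1029]
0.278 546 [0.0214 0.2785 0.1049]
0.288 575 [0.0215 0.2885 0.1069]
0.298 565 [0.0217 0.2982 0.1082]
```

View pics/s5.png

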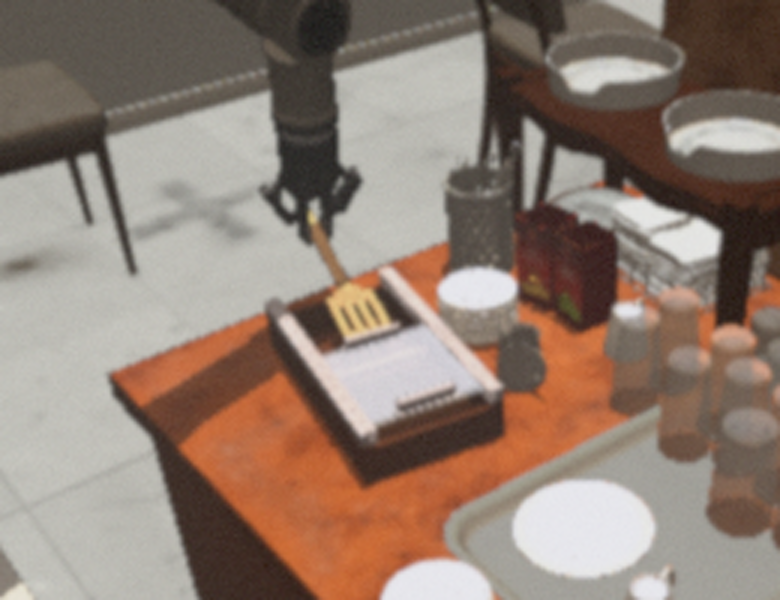

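The scene view shows the blade at (360,310), clear of the lid edge with the lid still open. I'll lift and level it.

Call:
send_rows(deltas=[{"dx": 0,"dy": 0,"dz": 15,"rx": 0,"ry": 0,"rz": 0},{"dx": 0,"dy": 0,"dz": 35,"rx": -1.1,"ry": 0.3,"rz": 0},{"dx": 0,"dy": 0,"dz": 60,"rx": -3.3,"ry": 0.8,"rz": 0},{"dx": 0,"dy": 0,"dz": 85,"rx": -5.5,"ry": 1.3,"rz": 0},{"dx": 0,"dy": 0,"dz": 110,"rx": -7.7,"ry": 1.8,"rz": 0}])

```text
clock: 11.52
tcp_pos: [0.6617, 0.3071, 0.1654]
orientation: [-2.43, -1.934, -0.069]
contact_force: [0.8, -0.6, -1.2]
grip_width: 0.0166
gripper_force: 69.4
```

Call:
send_rows(deltas=[{"dx": -1,"dy": -12,"dz": 15,"rx": -1.6,"ry": 0.3,"rz": 0},{"dx": -2,"dy": -32,"dz": 20,"rx": -3.3,"ry": 0.7,"rz": 0},{"dx": -3,"dy": -55,"dz": 20,"rx": -3.3,"ry": 0.7,"rz": 0},{"dx": -4,"dy": -80,"dz": 20,"rx": -3.3,"ry": 0.7,"rz": 0},{"dx": -5,"dy": -105,"dz": 20,"rx": -3.3,"ry": 0.7,"rz": 0}])

```text
clock: 11.93
tcp_pos: [0.6557, 0.2004, 0.1827]
orientation: [2.457, 1.957, -0.003]
contact_force: [0.1, 0.2, -0.8]
grip_width: 0.0163
gripper_force: 69.5
```

```bash
python3 sp.py
```

```text
tcp [0.0364 0.1401 0.183 ] [-0.5 -5.9 -0.4] [-0.39 -0.02  0.02] 11.9833 0.016181176979915557 [[0.231, 0.973, -0.001], [0.973, -0.231, -0.006], [-0.006, 0.0, -1.0]]
0.12 364 [0.0361 0.1202 0.2292]
0.13 402 [0.0362 0.13   0.2292]
0.14 429 [0.0364 0.1401 0.2293]
0.15 457 [0.0363 0.1502 0.2293]
0.16 490 [0.0362 0.1602 0.2293]
0.17 528 [0.0364 0.1701 0.2294]
0.18 557 [0.0364 0.1801 0.2294]
0.19 578 [0.0364 0.1901 0.2295]
0.2 274 [0.0363 0.1983 0.2272]
```

It's level, with its top at z = 0.229. Now I'll carry it to the plate.

Call:
send_rows(deltas=[{"dx": 0,"dy": -15,"dz": 0,"rx": 0,"ry": 0,"rz": 0},{"dx": -1,"dy": -38,"dz": 0,"rx": 0,"ry": 0,"rz": 0},{"dx": -2,"dy": -64,"dz": 0,"rx": 0,"ry": 0,"rz": 0},{"dx": -3,"dy": -90,"dz": 0,"rx": 0,"ry": 0,"rz": 0},{"dx": -4,"dy": -116,"dz": 0,"rx": 0,"ry": 0,"rz": 0}])

```text
clock: 12.4
tcp_pos: [0.6515, 0.0854, 0.1826]
orientation: [-2.456, -1.958, 0.002]
contact_force: [-0.3, -0.2, -1.5]
grip_width: 0.0161
gripper_force: 69.4
```

Call:
send_rows(deltas=[{"dx": -1,"dy": -26,"dz": 0,"rx": 0,"ry": 0,"rz": 0},{"dx": -2,"dy": -52,"dz": 0,"rx": 0,"ry": 0,"rz": 0},{"dx": -3,"dy": -78,"dz": 0,"rx": 0,"ry": 0,"rz": 0},{"dx": -4,"dy": -104,"dz": 0,"rx": 0,"ry": 0,"rz": 0},{"dx": -5,"dy": -130,"dz": 0,"rx": 0,"ry": 0,"rz": 0}])

```text
clock: 12.82
tcp_pos: [0.6461, -0.0446, 0.1826]
orientation: [-2.456, -1.958, 0.002]
contact_force: [0.2, -0.6, -0.4]
grip_width: 0.0166
gripper_force: 69.4
```

Call:
send_rows(deltas=[{"dx": -1,"dy": -24,"dz": 0,"rx": 0,"ry": 0,"rz": 0},{"dx": -2,"dy": -44,"dz": 0,"rx": 0,"ry": 0,"rz": 0},{"dx": -3,"dy": -60,"dz": 0,"rx": 0,"ry": 0,"rz": 0},{"dx": -3,"dy": -71,"dz": 0,"rx": 0,"ry": 0,"rz": 0},{"dx": -3,"dy": -77,"dz": 0,"rx": 0,"ry": 0,"rz": 0}])

```text
clock: 13.23
tcp_pos: [0.6433, -0.1219, 0.1828]
orientation: [2.459, 1.956, -0.002]
contact_force: [-0.7, -0.0, -0.8]
grip_width: 0.0167
gripper_force: 69.4
```

Call:
send_rows(deltas=[{"dx": 0,"dy": 0,"dz": 0,"rx": 0,"ry": 0,"rz": 0},{"dx": 0,"dy": 0,"dz": 0,"rx": 0,"ry": 0,"rz": 0},{"dx": 0,"dy": 0,"dz": 0,"rx": 0,"ry": 0,"rz": 0},{"dx": 0,"dy": 0,"dz": 0,"rx": 0,"ry": 0,"rz": 0}])

```text
clock: 13.57
tcp_pos: [0.6446, -0.1173, 0.1827]
orientation: [-2.453, -1.962, -0.0]
contact_force: [0.0, 0.6, -1.4]
grip_width: 0.0164
gripper_force: 69.4
```

```bash
python3 sp.py; python3 - <<'E'
from h import *
f=grab('top'); c=cloud(f); cv2.imwrite('pics/t6.png',cv2.resize(f['frame'][130:290,165:435],None,fx=2.9,fy=2.9,interpolation=cv2.INTER_CUBIC))
m=(c[...,2]>.2)&(c[...,2]<.25)&(c[...,1]<-.2)&(c[...,0]>.5)&(c[...,0]<.7); P=c[m]; print('blade',m.sum(),P.min(0).round(3),P.max(0).round(3),P.mean(0).round(3))
A=np.c_[P[:,:2],np.ones(len(P))]; print('plane',np.linalg.lstsq(A,P[:,2],rcond=None)[0].round(3))
im=f['frame']; w=(im.min(-1)>200)&(c[...,2]<.025)&(c[...,0]>.5)&(c[...,0]<.72)&(abs(c[...,1]+.29)<.1); Q=c[w]; print('plate',((Q.min(0)+Q.max(0))/2).round(3),np.ptp(Q,axis=0).round(3))
E
```

```text
tcp [ 0.0773 -0.1669  0.1828] [ 0.5  0.2 -1.1] [ 0.03 -0.01  0.02] 13.6167 0.016323949273675035 [[0.22, 0.975, -0.0], [0.975, -0.22, 0.001], [0.001, -0.0, -1.0]]
-0.197 369 [ 0.0774 -0.1968  0.2291]
-0.187 414 [ 0.0773 -0.1869  0.2293]
-0.177 432 [ 0.0774 -0.1769  0.2293]
-0.167 446 [ 0.0774 -0.1669  0.2294]
-0.157 478 [ 0.0773 -0.1569  0.2294]
-0.147 510 [ 0.0773 -0.1469  0.2295]
-0.137 536 [ 0.0774 -0.1369  0.2294]
-0.127 577 [ 0.0775 -0.1268  0.2296]
-0.117 427 [ 0.0781 -0.1177  0.2285]
blade 672 [ 0.568 -0.32   0.215] [ 0.642 -0.201  0.232] [ 0.608 -0.266  0.222]
plane [0.01  0.04  0.227]
plate [ 0.606 -0.29   0.01 ] [0.143 0.144 0.027]
```

View pics/t6.png

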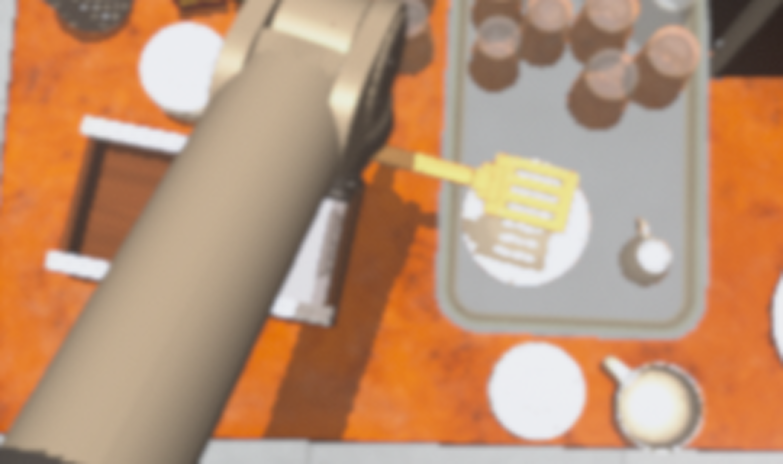

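The top view shows the blade over the plate at (535,190), offset from it only by parallax. The blade centre is at about (0.607, −0.283) against the plate centre at (0.606, −0.290). The spatula is level, about 195 mm above the plate, and the lid is open. Handing in.

```bash
python3 -c "
from bench import r
print(abs(r.get_obs()['qvel']).max()); print(r.hand_in())"
```

```text
0.005375160391301888
the job is handed in; nothing more can be done
None
```

The left lid is fully back, and the spatula came out at a slant without being forced; it is held still, level and flat, with its blade over the small white plate and about 195 mm above it, and the job was handed in at about 14 s.

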